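Hang the seam gauge on the hook deep in the low cabinet

ROBOT

A 6-joint arm with a two-finger parallel gripper is mounted at the origin on the work surface. World frame = base frame: x ahead of the robot, y to its left, z up, the work surface at z = 0. Lengths are in mm, angles in rad, forces in N, time in s.
With the tool pointing down it reaches from about 275 to 1000 mm from the base axis. Payload 8.4 kg.
Tool frame: the origin (TCP) lies at the very end of the fingers, on their centre line; the grasp point (between the pads) lies 19 mm behind it; y points along the fingers, x is the direction in which the jaws open and shut, and the axes are right-handed (so a half turn about y gives the same grasp; the last joint's range is limited). The gripper opens to 85 mm and grips with 20 to 120 N. Pads are 22 mm wide; open, the fingers measure 114 mm over their backs; the gripper's body (76 mm by 85 mm) begins 54 mm behind the grasp point. The pads swing forward as they close: fully open they stand 13 mm farther back than shut.
Start: joints at [-1.111, 0.353, 1.633, -0, 1.155, -0.002], TCP at [278.474, -559.536, 231.281] pointing down, gripper open.
Joint ranges: [-2.63, 2.63], [-0.92, 2.1], [0.06, 2.66], [-1.3, 4.44], [0, 2.69], [-3.02, 3.02]. Speed limits (rad/s): [2.22, 2.22, 2.79, 3.14, 3.14, 3.14].

INTERFACE

Orientations are given as a rotation vector (axis times angle).
In Python, from plant import get_state, read_camera, camera_info, job, search_frame gives the robot as it stands.
- The arm moves only by the shell command python3 -m handwheel 'ROWS' [FORCE]. ROWS is JSON, a list of rows, each an object with "delta_pos": the shift along the world's x, y, z in cm, a list of three; "turn": the turn, a rotation vector about the world's x, y, z in degrees, a list of three; "gripper": the finger opening in cm, from 0 to 8.54. In form: [{"delta_pos": [dx, dy, dz], "turn": [wx, wy, wz], "gripper": gripper}, ...]. A call has 1 to 20 rows; each row shifts and turns the commanded pose from where the row before left it; what a row does not reach is not made up. A row lasts 1/10 s, in which the tool goes at most 50 mm and 8.59 degrees, less where a joint would pass 70% of its speed; a pose out of reach is approached as far as the arm can. A call with a gripper value outside its range is refused whole. The fingers move at their own pace and stop on an object; FORCE is the grip in N (left out, the last holds). Time passes only in rows, so rows that do not move let the fingers close. It gives the time, the measured TCP pose, the force and the opening at its end, in the units of the state.
- get_state(): the state, without advancing time (a new reading comes with each control period).
- read_camera(name): name is "side" or "top"; returns the picture (400x640x3 uint8, red, green, blue); there is no depth.
- camera_info(name): a dict with "intrinsics" (3x3 intrinsics, pixels), "position" and "attitude" of the camera in the world. Camera axes: x right, y up, looking along -z (the intrinsics and any distortion apply to the point x, -y, -z); pixel columns grow to the right and rows downward; lengths in mm; the calibration is good to about 2 mm. A picture is of the moment at which its call begins. camera_info takes no time and is no camera call.
- job.finish_job(): hands the job in, once; it reports no verdict.
Trained networks look in the newest picture that a camera, given by its name, has taken for a name from the list of things; names that differ only in an ending like _2 or _b are one class to them, and where a whole thing is asked for, a point or a joint stands for the part that bears it (a point fixed in the world has none). Each returns a list of dicts, best first, with "conf" (0 to 1); they miss things now and then, are a little off and sometimes report something else, mostly with a low value. They report only what shows in the picture. A call takes as long as a camera call. They do not tell look-alikes from the thing itself.
- search_frame(camera, query): "rect" ([left, top, right, bottom] in pixels, round what is visible of it).
The state is a dict: "clock": time; "q": joint angles; "qd": joint speeds; "effort": joint torques, N m; "tcp_pos": TCP position; "orientation": TCP orientation; "contact_force": force on the tool from outside, world axes, zero at the start; "moment": the same for the moment, N m; "opening": finger opening in mm.
Only numpy, scipy, OpenCV 4.12 (cv2) and the standard library are available. Lean on these libraries where they do the work, as an engineer would, in place of code of your own. Each camera call takes 0.05 s, during which the arm holds its last target. There are 200 camera calls.

TASK

Put the wooden-handled seam gauge away: take it in under the front lip and the clear roof of the low open cabinet, tipped so that its blade clears them, hang it by the slot in its blade on the steel hook deep inside, and leave it hanging freely and still, handle down. How far along the back rail the hook sits and how far it stands out are not known, so feel for it gently (while you hold the gauge, press it on the hook or cabinet with less than 15 N), do not bump the cabinet with the robot, and leave the other things where they are.

Things in the scene. Friction and masses are not known exactly. Their poses are not given: they have to be found in the camera images.
- gauge_grip (a point): Centre, half-way up, of the handle of the seam gauge (loose, about 0.16 kg, lying flat on the table): a brown wooden block 64 mm long (x), 22 wide (y), 32 high (z), brass band at its +x end. Axes: x from handle to blade tip, z up as it lies. An aluminium blade, 32 mm wide and 4 thick, leaves its +x end at mid-height and ends 192 mm from this point.
- gauge_slot (a point): Centre of the rectangular slot near the tip of the gauge's blade, 175 mm from gauge_grip along x; same axes. The slot goes through the blade's thickness; it is 18 mm long (x), 14 wide (y). The end bar beyond it is 8 mm, its side bars 9 mm. Hung fully home, this point is 234 mm above the table, 9 mm below the top of the hook's shank.
- cabinet: Low cabinet fixed on the table: plywood floor, posts, lip and back rail, clear plastic roof, sides and back, open in front; 137 mm deep, 274 wide, 296 high. Origin on the table, 60 mm in from the front edge; x points into the cabinet, y left, z up. Inside: mouth at x = -60 mm, back panel at x = +65, 250 wide, floor at z = 8, roof's underside at z = 290.
- mouth (a point): Middle of the lower front edge of the plywood lip that hangs from the roof's front edge over the whole width: cabinet x = -60 mm, y = 0, z = 262; same axes. The lip is 10 mm thick (x = -60 to -50).
- hook_rail (a point): Middle of the front face of the rail across the back panel: cabinet x = 65 mm, y = 0, z = 240; same axes. The rigid hook comes out of the rail: a 6 mm steel bar, level (axis at z = 240) and straight towards the mouth, its end turned straight up to z = 261. Where it is set differs each time and is not measured: y from -35 to +35 mm, upturned end's axis at x = -5 to +35.
- weight_a: Pattern weight: dark steel disc 50 mm across with a knob, 36 mm high, loose. Lies beside the gauge's blade, 70 mm or more from the tool's centre line. Origin under its centre.
- weight_b: A second pattern weight like it, beside the gauge's handle, 115 mm or more from its centre line. Origin under its centre.
- pot: Terracotta pot of pencils, 110 mm across, about 180 mm high with the pencils, loose, on the left. Origin under its centre.
- tumbler: Steel tumbler, 76 mm across, 110 mm high, loose, on the right. Origin under its centre.
- spool: Wooden thread spool, 36 mm across, 42 mm high, loose, standing on the cabinet's floor in its back left corner (about x = 40, y = 100 mm in the cabinet). Origin under its centre.
- clapper: Dark wooden pressing block 160 x 55 x 35 mm, loose, left on the table. Origin under its centre.
- tin: Round aluminium pin tin, 82 mm across, 32 mm high, loose, on the right. Origin under its centre.
- ruler: Plain aluminium ruler 200 x 35 x 5 mm without handle or slot, loose, on the left. Origin under its centre.
- gauge: The whole seam gauge; its origin lies on its underside, below gauge_grip by 16 mm; same axes.
Mind the look-alikes: they are no part of the job. What is meant by the gauge is not blue or green, and is the larger of those in its own colour.

How it is judged:
By the outcome, as a careful person would: the job done as asked, in the order asked, and still so for the second after the job is handed in, with the robot touching nothing.
It also fails if it takes over 70 s, if anything falls off the work surface, if the arm or the gripper's body presses on something with over 40 N, if the wrist force passes 120 N, or if a joint passes its speed limit or range.

## Working session

There is one attempt and no reset: what is moved stays moved. The work goes in short steps, Python scripts to look and compute and a shell command to move; the robot and the scene stay as the last step left them, time stands still between calls to the robot, and variables do not carry over. Pictures are saved under pics/ and viewed, about 8 in all and at most 12, crops included, and the job is handed in when it is done.

```bash
mkdir -p pics; ls
python3 - <<'E'
from plant import *
import cv2
print(get_state())
for c in("side","top"):
    cv2.imwrite(f"pics/{c}0.png",read_camera(c)[:,:,::-1]); print(camera_info(c))
    for q in("gauge","gauge_grip","gauge_slot","cabinet","hook_rail","mouth","tumbler","ruler"):
        print(c,q,[(round(d["conf"],2),[round(v) for v in d["rect"]]) for d in search_frame(c,q)][:3])
E
```

```text
pics
{'clock': 0.0, 'q': array([-1.11134147e+00,  3.53638562e-01,  1.63417012e+00, -3.31139460e-05,
        1.15523673e+00, -2.38783696e-03]), 'qd': array([-0.00031919, -0.00041546, -0.00119594,  0.00033113, -0.00014806,
        0.00073348]), 'effort': array([ 4.67000573e-03, -6.05253053e+01, -3.42062938e+01,  1.27171397e-04,
        9.32957948e-03, -1.97990275e-06]), 'tcp_pos': array([ 278.27056102, -559.06500921,  230.55229224]), 'orientation': array([-1.39222412,  0.86356603, -0.86151935]), 'contact_force': array([-0.8655881 ,  0.75455838,  0.16442637]), 'moment': array([0.01492852, 0.01436814, 0.01101882]), 'opening': 85.45210154575348}
{'intrinsics': array([[410.08604276,   0.        , 312.37360708],
       [  0.        , 410.08604276, 197.68117567],
       [  0.        ,   0.        ,   1.        ]]), 'position': array([ -227.92129521, -1088.95164803,  1163.19590058]), 'attitude': array([ 0.83126856, -0.26778756, -0.59887858])}
side gauge [(0.79, [385, 321, 460, 337]), (0.72, [273, 273, 278, 316]), (0.72, [316, 240, 378, 258])]
side gauge_grip [(0.89, [386, 319, 456, 339]), (0.
[... 470 characters left out ...]
79365,   0.        , 321.50383617],
       [  0.        , 487.51279365, 205.14540141],
       [  0.        ,   0.        ,   1.        ]]), 'position': array([  93.36014242, -191.69004994, 1742.8662544 ]), 'attitude': array([ 0.18143768, -0.17453008, -1.58306743])}
top gauge [(0.75, [445, 189, 490, 233]), (0.56, [349, 182, 374, 233])]
top gauge_grip [(0.66, [446, 190, 492, 234]), (0.64, [347, 178, 373, 237]), (0.43, [307, 226, 324, 255])]
top gauge_slot [(0.89, [346, 177, 376, 235])]
top cabinet [(0.63, [214, 107, 306, 178])]
top hook_rail [(0.9, [214, 105, 307, 176])]
top mouth [(0.67, [211, 105, 310, 176])]
top tumbler [(0.79, [331, 128, 349, 158])]
top ruler [(0.79, [185, 238, 241, 271])]
```

View pics/side0.png

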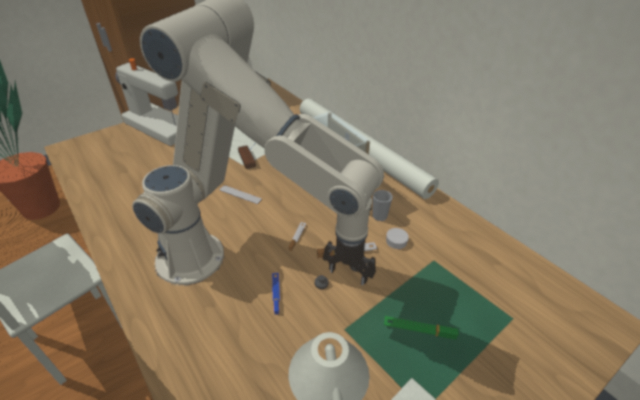

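View pics/top0.png

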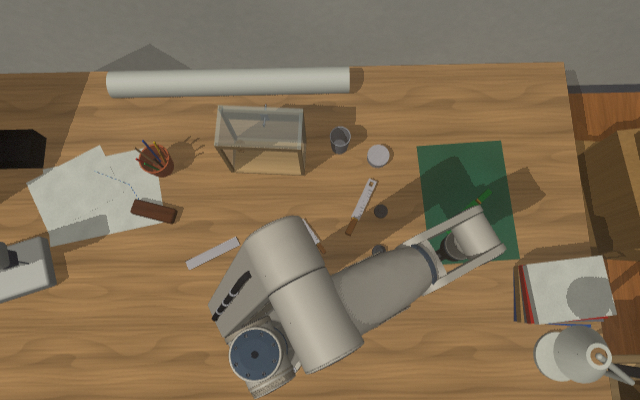

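The top view shows a brown gauge from handle (351,228) to tip (372,181). The cabinet is at (215-306,107-175), with a hook seen through the roof near (265,115). A second, smaller brown gauge is partly under the arm near (315,235). I'll zoom in.

```bash
cat > h.py <<'E'
import numpy as np,cv2
from scipy.spatial.transform import Rotation as R
from plant import *
def ray(c,u,v):
    i=camera_info(c);K=i["intrinsics"]
    d=np.array([(u-K[0,2])/K[0,0],-(v-K[1,2])/K[1,1],-1])
    return i["position"],R.from_rotvec(i["attitude"]).apply(d)
def onz(c,u,v,z):
    p,d=ray(c,u,v);return p+d*(z-p[2])/d[2]
def proj(c,P):
    i=camera_info(c);K=i["intrinsics"]
    q=R.from_rotvec(i["attitude"]).inv().apply(np.atleast_2d(P)-i["position"])
    return np.c_[K[0,2]+K[0,0]*q[:,0]/-q[:,2],K[1,2]-K[1,1]*q[:,1]/-q[:,2]]
def crop(c,x0,y0,x1,y1,f,name):
    im=read_camera(c)[y0:y1,x0:x1,::-1]
    cv2.imwrite("pics/"+name,cv2.resize(im,None,fx=f,fy=f,interpolation=cv2.INTER_CUBIC))
E
python3 - <<'E'
from h import *
np.set_printoptions(suppress=True,precision=1)
crop("top",205,95,405,245,4,"c1.png")
s=get_state();M=R.from_rotvec(s["orientation"]).as_matrix();print(M)
for u,v in((351,229),(373,181)):print(onz("top",u,v,16))
print(onz("top",214,107,290),onz("top",306,107,290),onz("top",265,125,240))
E
```

```text
[[ 0.4  0.   0.9]
 [-0.9 -0.   0.4]
 [ 0.  -1.   0. ]]
[ 400.5 -292.2   16. ]
[ 577.8 -378.8   16. ]
[758.  150.6 290. ] [ 751.6 -144.9  290. ] [713.4  -7.6 240. ]
```

View pics/c1.png

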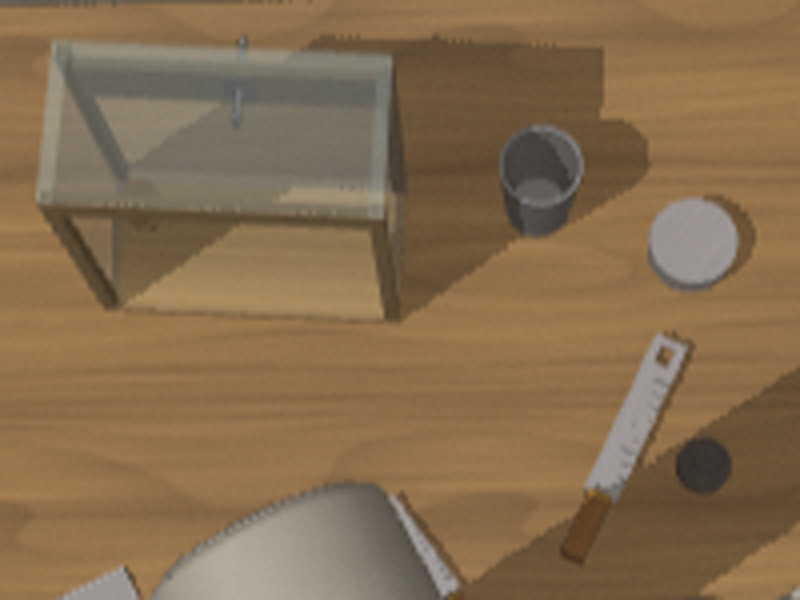

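The crop shows the target gauge at handle (588,525), slot (665,355). Roof corners are (57,42), (392,55), (384,218) and (38,205). The hook shows as a short bar ending near (237,123), and the wall stands clear. I'll compute the poses and check them with an overlay.

Run:
```python
from h import *
from scipy.optimize import least_squares
np.set_printoptions(suppress=True,precision=1)
full=lambda a:np.array([205,95])+(np.array(a)+.5)/4-.5
# cabinet fit: x,y,yaw from roof corners (z=296) + bottom front corners
obs=np.array([full(a) for a in((57,42),(392,55),(384,218),(38,205),(110,308),(397,320))])
mod=np.array([[77,137,296],[77,-137,296],[-60,-137,296],[-60,137,296],[-60,137,0],[-60,-137,0]])
def T(p,m):c,s=np.cos(p[2]),np.sin(p[2]);return np.asarray(m)@np.array([[c,-s,0],[s,c,0],[0,0,1]]).T+[p[0],p[1],0]
r=least_squares(lambda p:(proj("top",T(p,mod))-obs).ravel(),[690,0,0]);p=r.x
print("cab",p[:2],"yaw deg",np.degrees(p[2]),"res px",r.fun.reshape(-1,2))
inv=lambda P:(P-[p[0],p[1],0])@np.array([[np.cos(p[2]),-np.sin(p[2]),0],[np.sin(p[2]),np.cos(p[2]),0],[0,0,1]])
e=full((237,126));print("hook elbow front in cab",inv(onz("top",*e,238)),'if top z261',inv(onz("top",*e,261)))
sl=onz("top",*full((665,355)),17)
he=onz("top",*full((575,556)),25)
d=(sl-he)[:2];d/=np.linalg.norm(d)
g=sl[:2]-175*d;print("slot",sl,"grip",g,"yaw",np.degrees(np.arctan2(d[1],d[0])),"slot-he",np.linalg.norm((sl-he)[:2]))
# overlay
im=cv2.imread("pics/c1.png");tocrop=lambda P:((proj("top",P)-[205,95]+.5)*4-.5).astype(int)
n=np.array([-d[1],d[0]])
G=[[*(g+a*d+b*n),h] for a,b,h in((-32,-11,32),(32,-11,32),(32,11,32),(-32,11,32))]
B=[[*(g+a*d+b*n),18] for a,b in((32,-16),(192,-16),(192,16),(32,16))]
S=[[*(g+a*d+b*n),18] for a,b in((166,-7),(184,-7),(184,7),(166,7))]
for q in(G,B,S):cv2.polylines(im,[tocrop(q)],True,(0,0,255),1)
cv2.polylines(im,[tocrop(T(p,mod[:4]))],True,(255,0,0),1)
h=inv(onz("top",*e,238))
hk=[[65,h[1],240],[h[0]+3,h[1],240],[h[0]+3,h[1],261]]
cv2.polylines(im,[tocrop(T(p,hk))],False,(0,255,0),1)
a=cv2.resize(im[20:220,20:420],None,fx=2,fy=2)[:, :800];b=cv2.resize(im[310:590,480:760],(300,300))
raw=cv2.resize(cv2.imread("pics/c1.png")[30:140,190:300],(300,200*0+200))
o=np.zeros((600,800,3),np.uint8);o[:300,:300]=b;o[300:600,:500]=cv2.resize(im[20:230,20:370],(500,300));o[:200,300:600]=raw
raw2=cv2.resize(im[30:140,190:300],(300,200));o[300:500,500:800]=raw2
cv2.imwrite("pics/ov.png",o)
```

```text
cab [677.2   5.1] yaw deg -3.7027664376664546 res px [[-1.  -0.4]
 [ 0.7 -0.3]
 [ 0.4 -0.3]
 [-0.3 -0.7]
 [-0.7  0.9]
 [ 0.9  1. ]]
hook elbow front in cab [ 33.7  -6.7 238. ] if top z261 [ 24.5 -10.1 261. ]
slot [ 568.6 -370.5   17. ] grip [ 410.6 -295.2] yaw -25.478302427035263 slot-he 206.28524326304756
```

View pics/ov.png

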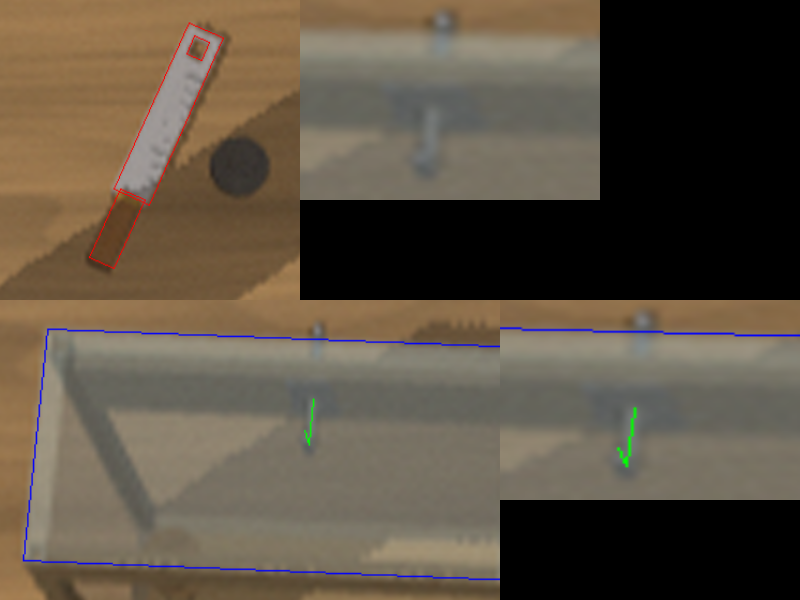

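Poses: gauge grip (411,-295), yaw -25.5°. Cabinet origin (677,5), yaw -3.7°. Hook at roughly x=34, y=-7 in the cabinet frame. The overlay matches. I'll tilt the tool 20° toward the blade and move above the handle.

```bash
python3 -m handwheel '[{"delta_pos":[1.32,2.64,-1.1],"turn":[0,0,-5.2],"gripper":6},{"delta_pos":[1.32,2.64,-1.1],"turn":[0,0,-5.2],"gripper":6},{"delta_pos":[1.32,2.64,-1.1],"turn":[0,0,-5.2],"gripper":6},{"delta_pos":[1.32,2.64,-1.1],"turn":[0,0,-5.2],"gripper":6},{"delta_pos":[1.32,2.64,-1.1],"turn":[0,0,-5.2],"gripper":6},{"delta_pos":[1.32,2.64,-1.1],"turn":[0,0,-5.2],"gripper":6},{"delta_pos":[1.32,2.64,-1.1],"turn":[0,0,-5.2],"gripper":6},{"delta_pos":[1.32,2.64,-1.1],"turn":[0,0,-5.2],"gripper":6},{"delta_pos":[1.32,2.64,-1.1],"turn":[0,0,-5.2],"gripper":6},{"delta_pos":[1.32,2.64,-1.1],"turn":[0,0,-5.2],"gripper":6},{"delta_pos":[0,0,0],"turn":[2.15,4.52,0],"gripper":6},{"delta_pos":[0,0,0],"turn":[2.15,4.52,0],"gripper":6},{"delta_pos":[0,0,0],"turn":[2.15,4.52,0],"gripper":6},{"delta_pos":[0,0,0],"turn":[2.15,4.52,0],"gripper":6},{"delta_pos":[0,0,0],"turn":[0,0,0],"gripper":6}]' 60
python3 - <<'E'
from h import *
np.set_printoptions(suppress=True,precision=3)
s=get_state();print(s["q"]);print(R.from_rotvec(s["orientation"]).as_matrix())
crop("side",220,180,420,330,4,"s1.png")
E
```

```text
clock: 2.45
tcp_pos: [411.9, -296.1, 120.5]
orientation: [-1.158, 1.835, -1.283]
contact_force: [-0.1, 0.4, -0.4]
opening: 60.0
[-0.592  0.497  1.739 -0.054  1.253  1.45 ]
[[-0.431 -0.31   0.848]
 [-0.903  0.147 -0.405]
 [ 0.001 -0.939 -0.344]]
```

View pics/s1.png

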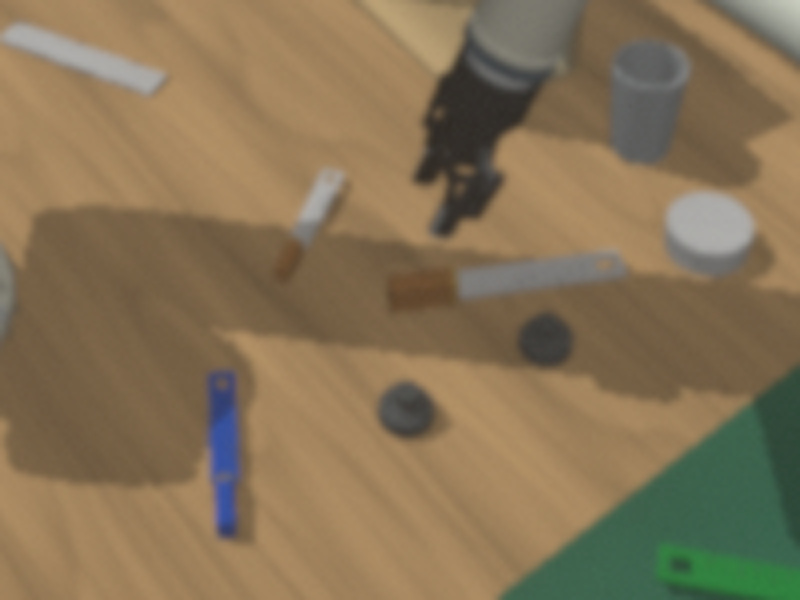

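The side view confirms this is the larger brown gauge, handle at (420,288), slot at (605,263). The gripper is above it and clear of the weights. Descending and closing.

```bash
python3 -m handwheel '[{"delta_pos":[0,0,-2],"turn":[0,0,0],"gripper":6},{"delta_pos":[0,0,-2],"turn":[0,0,0],"gripper":6},{"delta_pos":[0,0,-2],"turn":[0,0,0],"gripper":6},{"delta_pos":[0,0,-2],"turn":[0,0,0],"gripper":6},{"delta_pos":[0,0,-1.5],"turn":[0,0,0],"gripper":6},{"delta_pos":[0,0,-1],"turn":[0,0,0],"gripper":6},{"delta_pos":[0,0,-0.8],"turn":[0,0,0],"gripper":6},{"delta_pos":[0,0,0],"turn":[0,0,0],"gripper":6},{"delta_pos":[0,0,0],"turn":[0,0,0],"gripper":6}]' 60
python3 -m handwheel '[{"delta_pos":[0,0,0],"turn":[0,0,0],"gripper":1.5},{"delta_pos":[0,0,0],"turn":[0,0,0],"gripper":1.5},{"delta_pos":[0,0,0],"turn":[0,0,0],"gripper":1.5},{"delta_pos":[0,0,0],"turn":[0,0,0],"gripper":1.5},{"delta_pos":[0,0,0],"turn":[0,0,0],"gripper":1.5},{"delta_pos":[0,0,0],"turn":[0,0,0],"gripper":1.5},{"delta_pos":[0,0,0],"turn":[0,0,0],"gripper":1.5},{"delta_pos":[0,0,0],"turn":[0,0,0],"gripper":1.5}]' 60
```

```text
clock: 3.4
tcp_pos: [410.7, -295.7, 8.6]
orientation: [-1.157, 1.834, -1.285]
contact_force: [0.0, 0.2, -0.3]
opening: 60.3
clock: 4.2
tcp_pos: [410.7, -295.6, 8.9]
orientation: [-1.157, 1.834, -1.285]
contact_force: [1.2, 0.9, 5.4]
opening: 20.9
```

```bash
python3 -m handwheel '[{"delta_pos":[0,0,1],"turn":[0,0,0],"gripper":1.5},{"delta_pos":[0,0,2],"turn":[0,0,0],"gripper":1.5},{"delta_pos":[0,0,3],"turn":[0,0,0],"gripper":1.5},{"delta_pos":[0,0,3],"turn":[-2.15,-4.52,0],"gripper":1.5},{"delta_pos":[0,0,3],"turn":[-2.15,-4.52,0],"gripper":1.5},{"delta_pos":[0,0,2],"turn":[-2.15,-4.52,0],"gripper":1.5},{"delta_pos":[0,0,0],"turn":[-2.15,-4.52,0],"gripper":1.5},{"delta_pos":[0,0,0],"turn":[-2.15,-4.52,0],"gripper":1.5},{"delta_pos":[0,0,0],"turn":[-2.15,-4.52,0],"gripper":1.5},{"delta_pos":[0,0,0],"turn":[0,0,0],"gripper":1.5}]' 60
python3 -m handwheel '[{"delta_pos":[0.33,3.09,0],"turn":[0,0,2.2],"gripper":1.5},{"delta_pos":[0.33,3.09,0],"turn":[0,0,2.2],"gripper":1.5},{"delta_pos":[0.33,3.09,0],"turn":[0,0,2.2],"gripper":1.5},{"delta_pos":[0.33,3.09,0],"turn":[0,0,2.2],"gripper":1.5},{"delta_pos":[0.33,3.09,0],"turn":[0,0,2.2],"gripper":1.5},{"delta_pos":[0.33,3.09,-0.8],"turn":[0,0,2.2],"gripper":1.5},{"delta_pos":[0.33,3.09,-0.8],"turn":[0,0,2.2],"gripper":1.5},{"delta_pos":[0.33,3.09,-0.8],"turn":[0,0,2.2],"gripper":1.5},{"delta_pos":[0.33,3.09,-0.8],"turn":[0,0,2.1],"gripper":1.5},{"delta_pos":[0.33,3.09,-0.8],"turn":[0,0,2.1],"gripper":1.5},{"delta_pos":[0,0,0],"turn":[0,0,0],"gripper":1.5},{"delta_pos":[0,0,0],"turn":[0,0,0],"gripper":1.5}]' 60
python3 - <<'E'
from h import *
np.set_printoptions(suppress=True,precision=3)
s=get_state();print(s["q"],s["contact_force"]);print(R.from_rotvec(s["orientation"]).as_matrix())
o=np.zeros((600,800,3),np.uint8)
a=read_camera("top")[95:245,200:330,::-1];b=read_camera("side")[90:290,170:430,::-1]
o[:462,:400]=cv2.resize(a,(400,462),interpolation=cv2.INTER_CUBIC);o[:308,400:]=cv2.resize(b,(400,308),interpolation=cv2.INTER_CUBIC)
cv2.imwrite("pics/e1.png",o)
E
```

```text
clock: 5.2
tcp_pos: [408.1, -294.1, 148.2]
orientation: [-0.863, 1.371, -1.632]
contact_force: [-1.0, -0.1, -1.3]
opening: 21.0
clock: 6.4
tcp_pos: [443.9, 14.0, 108.3]
orientation: [-1.054, 1.123, -1.336]
contact_force: [0.5, -0.2, -1.7]
opening: 20.8
[ 0.042  0.176  2.236 -0.035  0.558  1.705] [ 0.535 -0.224 -1.657]
[[-0.063  0.172  0.983]
 [-0.998 -0.011 -0.062]
 [ 0.    -0.985  0.172]]
```

View pics/e1.png

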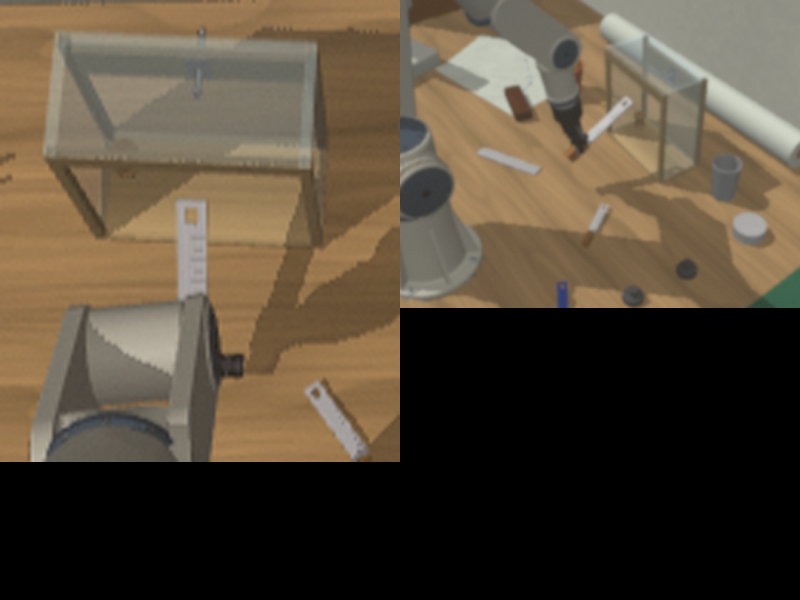

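The gauge is held at the expected 30° pitch, with its slot at tile (191,216) in front of the cabinet and the hook end at tile (196,95). I'll check the slot prediction and the wrist clearance.

```bash
cat >> h.py <<'E'
CAB=np.array([677.2,5.1,0]);Rc=R.from_euler("z",-3.7,degrees=True)
tocab=lambda P:Rc.inv().apply(np.asarray(P)-CAB)
fromcab=lambda P:Rc.apply(P)+CAB
SL=None
def gauge():
    "cab-frame slot, pitch deg, tcp from measured TCP (tool z,y tilted 20deg from gauge)"
    s=get_state();M=R.from_rotvec(s["orientation"]).as_matrix()
    gy=-M[:,0]; a=np.radians(20)
    gx=np.cos(a)*M[:,2]-np.sin(a)*M[:,1]; gz=np.cross(gx,gy)
    S=s["tcp_pos"]+174.7*gx+7.2*gz
    g=Rc.inv().apply(gx)
    return tocab(S),np.degrees(np.arcsin(gx[2])),np.degrees(np.arctan2(g[1],g[0])),tocab(s["tcp_pos"]),s["contact_force"],S
E
python3 - <<'E'
from h import *
np.set_printoptions(suppress=True,precision=1)
S,p,y,t,f,Sw=gauge();print("slot",S,"pitch",p,"yaw err",y,"tcp",t)
print("pred slot px",proj("top",Sw),"seen",200+191.5*.325-.3,95+216.5*.3247-.3)
print("seen slot in cab",tocab(onz("top",262-.1,165,S[2])))
for z in(300,350,400):print("wrist front cab",z,tocab(onz("top",265,191,z)))
# hook in frames: fine crop values
im=read_camera("top")[105:135,255:275].astype(int).sum(2);print(im[:, 3:16])
E
```

```text
slot [-85.7  -7.3 202. ] pitch 29.96880910797971 yaw err -0.060623518029892236 tcp [-233.4   -7.2  108.5]
pred slot px [[262.8 164.1]] seen 261.9375 164.99755
seen slot in cab [-88.9  -4.6 202. ]
wrist front cab 300 [-202.1  -34.7  300. ]
wrist front cab 350 [-214.9  -41.6  350. ]
wrist front cab 400 [-227.6  -48.5  400. ]
[[321 310 318 312 315 322 257 394 286 317 319 327 324]
 [354 341 345 349 343 341 294 329 292 334 337 331 340]
 [410 406 405 407 405 409 374 379 360 396 397 395 388]
 [442 437 434 435 436 436 411 416 412 436 434 436 432]
 [433 433 428 422 428 434 403 423 419 442 435 443 439]
 [402 406 409 405 402 408 396 408 395 410 418 412 417]
 [367 369 368 375 371 373 370 376 379 381 382 380 389]
 [364 356 357 356 359 364 360 363 362 368 365 360 360]
 [335 336 348 345 340 341 351 355 349 349 347 350 347]
 [310 315 325 325 311 326 326 329 331 316 313 316 316]
 [305 311 302 305 301 301 301 301 296 295 307 310 307]
 [306 302 302 299 299 295 305 303 299 303 304 308 305]
 [304 302 302 304 300 292 331 314 298 300 298 312 312]
 [309 310 309 306 306 279 370 326 298 302 301 304 307]
 [322
[... 175 characters left out ...]
51 356 326 366 345 360 362 360 357 361]
 [359 357 361 359 351 345 353 337 361 354 356 361 359]
 [357 354 360 352 336 349 328 322 359 356 354 350 347]
 [351 349 354 350 334 299 317 324 346 341 350 347 345]
 [349 346 345 351 350 310 308 348 348 349 347 349 347]
 [348 346 348 346 346 339 329 348 344 353 345 348 349]
 [353 355 349 351 354 353 353 351 353 352 349 350 347]
 [346 349 347 346 352 347 349 348 345 350 350 352 349]
 [340 343 341 340 344 348 352 346 348 344 347 339 344]
 [341 342 349 346 341 342 349 342 345 350 345 346 348]
 [349 347 352 350 347 347 350 350 355 351 349 349 348]
 [353 345 348 349 346 352 349 349 347 343 352 349 347]
 [349 346 353 346 352 337 344 340 344 344 345 340 338]]
```

```bash
python3 -m handwheel '[{"delta_pos":[1.2,-0.08,0.67],"turn":[0,0,0],"gripper":1.5},{"delta_pos":[1.2,-0.08,0.67],"turn":[0,0,0],"gripper":1.5},{"delta_pos":[1.2,-0.08,0.67],"turn":[0,0,0],"gripper":1.5},{"delta_pos":[1.2,-0.08,0.67],"turn":[0,0,0],"gripper":1.5},{"delta_pos":[1.2,-0.08,0.67],"turn":[0,0,0],"gripper":1.5},{"delta_pos":[1.2,-0.08,0.67],"turn":[0,0,0],"gripper":1.5},{"delta_pos":[1.0,-0.08,0.57],"turn":[0,0,0],"gripper":1.5},{"delta_pos":[0.8,-0.08,0.45],"turn":[0,0,0],"gripper":1.5},{"delta_pos":[0.6,-0.06,0.34],"turn":[0,0,0],"gripper":1.5},{"delta_pos":[0.4,-0.05,0.22],"turn":[0,0,0],"gripper":1.5},{"delta_pos":[0,0,0],"turn":[0,0,0],"gripper":1.5}]' 60
python3 - <<'E'
from h import *
np.set_printoptions(suppress=True,precision=1)
print(gauge())
E
```

```text
clock: 7.65
tcp_pos: [543.9, 5.9, 164.5]
orientation: [-1.051, 1.123, -1.338]
contact_force: [0.5, 1.0, -1.5]
opening: 21.0
(array([ 14.6,  -7.9, 258.2]), np.float64(30.033506053294225), np.float64(-0.051443449870218684), array([-133. ,   -7.8,  164.5]), array([ 0.5,  1. , -1.5]), array([691.3,  -3.7, 258.2]))
```

```bash
python3 -m handwheel '[{"delta_pos":[0,0,0.4],"turn":[0,0,0],"gripper":1.5},{"delta_pos":[0.5,-0.04,0.25],"turn":[0,0,0],"gripper":1.5},{"delta_pos":[0.5,-0.04,0.25],"turn":[0,0,0],"gripper":1.5},{"delta_pos":[0.5,-0.04,0.25],"turn":[0,0,0],"gripper":1.5},{"delta_pos":[0.5,-0.04,0.2],"turn":[0,0,0],"gripper":1.5},{"delta_pos":[0.2,-0.02,0.05],"turn":[0,0,0],"gripper":1.5},{"delta_pos":[0,0,0],"turn":[0,0,0],"gripper":1.5},{"delta_pos":[0,0,0],"turn":[0,0,0],"gripper":1.5}]' 60
python3 - <<'E'
from h import *
np.set_printoptions(suppress=True,precision=1)
S,p,y,t,f,Sw=gauge();print(S,p,y,f,proj("top",Sw))
i=camera_info("top")
a=read_camera("top")[100:190,215:315,::-1];b=read_camera("side")[110:185,270:370,::-1]
o=np.zeros((600,800,3),np.uint8)
o[:,:480]=cv2.resize(a[:75,20:80],(480,600),interpolation=cv2.INTER_CUBIC)
o[:300,480:]=cv2.resize(b,(320,300),interpolation=cv2.INTER_CUBIC)
cv2.imwrite("pics/o1.png",o)
E
```

```text
clock: 8.45
tcp_pos: [565.2, 4.2, 178.0]
orientation: [-1.052, 1.123, -1.338]
contact_force: [-1.3, -0.1, -3.1]
opening: 21.2
[ 36.   -8.3 271.6] 29.977932500430096 -0.04882150207224265 [-1.3 -0.1 -3.1] [[263.2 121.5]]
```

View pics/o1.png

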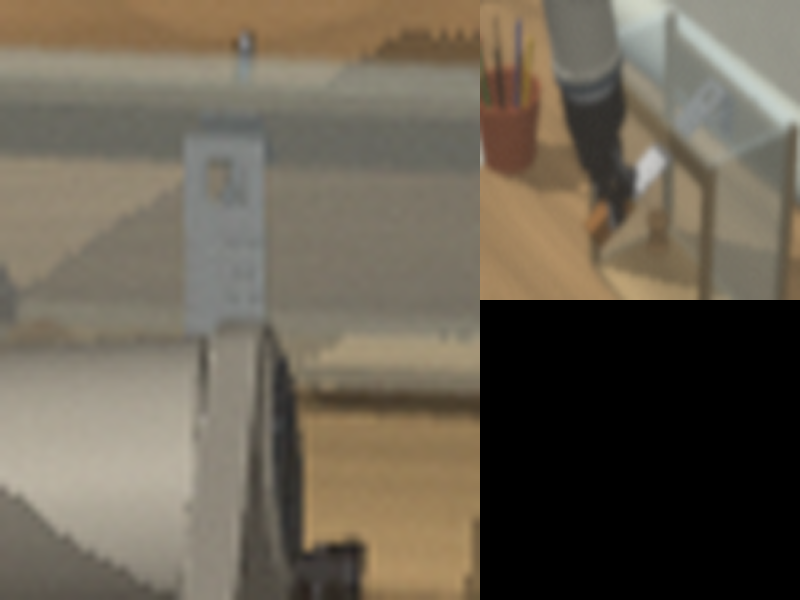

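The slot is seen through the roof at tile (205-245,157-205), and the bluish hook shows in its lower right part. I'll compare the pixels with the model.

Run:
```python
from h import *
np.set_printoptions(suppress=True,precision=1,linewidth=150)
im=np.mean([read_camera("top")[114:130,256:272].astype(int) for _ in range(3)],0)
print("cols",np.arange(256,272))
for r,row in zip(range(114,130),(im[:,:,0]-im[:,:,2]).round().astype(int)):print(r,row)
print()
for r,row in zip(range(114,130),im.sum(2).round().astype(int)):print(r,row)
S=gauge()[0];c,s=np.cos(np.pi/6),.5
rect=lambda A,w:[[S[0]+a*c-2*s,S[1]+b,S[2]+a*s+2*c] for a,b in((A[0],w),(A[1],w),(A[1],-w),(A[0],-w))]
print("slot",proj("top",fromcab(rect((-9,9),7))));print("blade tip",proj("top",fromcab(rect((0,17),16)))[1:3])
```

```text
cols [256 257 258 259 260 261 262 263 264 265 266 267 268 269 270 271]
114 [10 11 10 10  0  1  2  2  3  2  2  4  9 10 10 11]
115 [ 9 10  8 10  1 -1 -2 -2 -1 -2 -1  0  8  9 10 11]
116 [ 9 10  7  7  3 -1  0 -1 -1 -2 -1  0  4 10  9 10]
117 [ 9 10  2  1  2  0 -1 -1 -2 -1 -1  0  3  8  9 10]
118 [10  8  1  0  0  0  0 -1 -1 -1 -2 -1 -1  5  9  9]
119 [11 12  1  0  0  2  0  0 -1  0 -1 -1 -1  3 10 11]
120 [22 21  1 -1  1 13  9  6 -2  1 -1  0  6  9 14 14]
121 [32 32  0 -1  0 22 21 13 -3  1 -2 -1 20 20 20 20]
122 [31 29 -1  0  1 22 22  8 -2  0 -2  0 23 21 22 21]
123 [30 22  1 -1  0 22 18  2 -3  1 -1  0 22 23 22 22]
124 [21 20  0  0  2 17 10 -2 -1  0 -1  0 21 20 20 20]
125 [22 21  1  0  0  5  7  0  0  0  0  0 21 21 22 21]
126 [22 21  0  1 -1 -1  1  0  0  0 -1 -1 21 21 21 20]
127 [21 20  1  1  0 -1  1  1  0 -1  0  0 22 23 21 21]
128 [21 20  0  2  0 -2  1  1  0  0  0  0 21 21 22 21]
129 [21 21  2  0 -1 -1  2  1  0 -1  0  0 17 21 21 20]

114 [307 305 309 308 324 321 311 324 323 325 326 318 309 308 316 317]
115 [304 305 309 305 301 297 298 297 297 296 296 297 301 308 303 308]
116 [306 304 324 323 321
[... 362 characters left out ...]
 367 381 392 392 344 344 344 344]
122 [399 383 391 392 371 350 354 324 367 366 390 392 355 352 354 355]
123 [386 352 392 391 368 356 352 343 353 360 393 389 355 356 355 353]
124 [352 353 389 393 378 358 341 356 332 347 390 391 350 348 348 343]
125 [354 352 391 393 394 375 370 355 361 358 393 390 348 346 347 345]
126 [348 344 390 391 397 390 393 391 389 391 391 393 346 345 348 344]
127 [343 344 387 388 394 391 391 390 389 392 388 394 342 341 344 346]
128 [345 348 389 387 395 392 388 389 390 392 391 393 350 350 347 347]
129 [345 347 385 390 392 393 388 378 377 378 378 383 342 343 342 347]
slot [[260.9 124.2]
 [260.9 118.6]
 [265.2 118.8]
 [265.2 124.4]]
blade tip [[258.1 116. ]
 [268.  116.4]]
```

```bash
python3 -m handwheel '[{"delta_pos":[0.17,0.24,0],"turn":[0,0,0],"gripper":1.5},{"delta_pos":[0,0,0],"turn":[0,0,0],"gripper":1.5},{"delta_pos":[0,0,-0.2],"turn":[0,0,0],"gripper":1.5},{"delta_pos":[0,0,-0.2],"turn":[0,0,0],"gripper":1.5},{"delta_pos":[0,0,-0.2],"turn":[0,0,0],"gripper":1.5},{"delta_pos":[0,0,-0.1],"turn":[0,0,0],"gripper":1.5},{"delta_pos":[0,0,0],"turn":[0,0,0],"gripper":1.5},{"delta_pos":[0,0,0],"turn":[0,0,0],"gripper":1.5}]' 60
python3 -m handwheel '[{"delta_pos":[0,0,-0.1],"turn":[0,0,0],"gripper":1.5},{"delta_pos":[0,0,-0.1],"turn":[0,0,0],"gripper":1.5},{"delta_pos":[0,0,0],"turn":[0,0,0],"gripper":1.5}]' 60
python3 -m handwheel '[{"delta_pos":[0,0,-0.1],"turn":[0,0,0],"gripper":1.5},{"delta_pos":[0,0,-0.1],"turn":[0,0,0],"gripper":1.5},{"delta_pos":[0,0,0],"turn":[0,0,0],"gripper":1.5}]' 60
```

```text
clock: 9.5
tcp_pos: [567.2, 6.6, 171.3]
orientation: [-1.052, 1.123, -1.338]
contact_force: [0.1, -0.5, -1.2]
opening: 21.1
clock: 9.8
tcp_pos: [567.0, 6.5, 169.1]
orientation: [-1.052, 1.123, -1.338]
contact_force: [0.5, -0.2, -2.4]
opening: 21.0
clock: 10.1
tcp_pos: [567.1, 6.6, 167.1]
orientation: [-1.052, 1.123, -1.338]
contact_force: [-0.0, 1.2, -1.4]
opening: 21.4
```

```bash
python3 -m handwheel '[{"delta_pos":[0,0,-0.1],"turn":[0,0,0],"gripper":1.5},{"delta_pos":[0,0,-0.1],"turn":[0,0,0],"gripper":1.5},{"delta_pos":[0,0,-0.1],"turn":[0,0,0],"gripper":1.5},{"delta_pos":[0,0,0],"turn":[0,0,0],"gripper":1.5}]' 60
python3 -m handwheel '[{"delta_pos":[0,0,-0.1],"turn":[0,0,0],"gripper":1.5},{"delta_pos":[0,0,-0.1],"turn":[0,0,0],"gripper":1.5},{"delta_pos":[0,0,-0.1],"turn":[0,0,0],"gripper":1.5},{"delta_pos":[0,0,0],"turn":[0,0,0],"gripper":1.5}]' 60
python3 - <<'E'
from h import *
np.set_printoptions(suppress=True,precision=1,linewidth=150)
S,p,y,t,f,Sw=gauge();print(S,p,f,t,proj("top",Sw))
im=np.mean([read_camera("top")[114:132,256:272].astype(int) for _ in range(3)],0)
for r,row in zip(range(114,132),im.sum(2).round().astype(int)):print(r,row)
E
```

```text
clock: 10.5
tcp_pos: [567.1, 6.5, 164.1]
orientation: [-1.052, 1.123, -1.338]
contact_force: [0.3, 0.0, -1.0]
opening: 20.9
clock: 10.9
tcp_pos: [567.0, 6.6, 161.1]
orientation: [-1.052, 1.123, -1.338]
contact_force: [0.1, 0.7, -1.5]
opening: 20.9
[ 37.7  -5.8 254.6] 29.990581491718004 [ 0.1  0.7 -1.5] [-110.    -5.7  161.1] [[263.1 123. ]]
114 [309 308 309 310 323 322 313 324 325 324 325 313 308 307 315 317]
115 [309 309 308 308 298 298 296 300 298 299 299 297 306 308 308 305]
116 [307 306 305 304 306 298 298 296 304 305 299 297 301 310 309 308]
117 [307 306 307 312 309 302 296 290 334 314 300 299 299 306 304 306]
118 [308 308 345 342 343 336 335 323 372 349 329 322 295 308 305 305]
119 [317 318 391 391 387 392 393 391 387 385 386 362 297 304 307 307]
120 [363 359 389 393 383 385 387 380 387 391 394 374 312 317 321 323]
121 [398 397 394 392 371 364 363 346 377 389 391 374 343 345 343 342]
122 [396 383 390 392 372 351 351 326 367 388 394 369 354 359 355 354]
123 [391 355 390 393 370 359 349 344 357 389 393 371 355 356 356 357]
124 [354 352 389 396 369 353 328 349 327 392 391 368 350 347 349 347]
125 [351 354 391 394 371 350 337 297 318 389 393 368 347 347 349 348]
126 [347 345 392 391 376 365 365 328 330 391 392 370 345 344 343 346]
127 [342 340 390 391 389 394 389 383 383 391 395 371 347 347 348 347]
128 [347 349 391 392 397 393 389 393 389 391 391 373 351 353 350 349]
129 [345 347 391 392 393 393 389 389 388 391 390 372 347 348 345 348]
130 [344 342 387 393 393 394 391 384 384 381 381 363 344 340 343 341]
131 [339 343 388 390 397 391 390 378 378 374 369 353 343 343 344 347]
```

The hook's tip is inside the slot: no contact force even though the blade is below the tip, and the shank can be seen emerging above the blade. Next I'll work out the swing-to-vertical path.

```bash
cat >> h.py <<'E'
def plan(way,n,y):
    "way: rows of (p,Sx,Sz) cab; n rows per leg; prints world deltas cm from measured TCP"
    def tcp(p,x,z):
        a=np.radians(p);return fromcab([x-174.7*np.cos(a)+7.2*np.sin(a),y,z-174.7*np.sin(a)-7.2*np.cos(a)])
    S,p,_,_,f,_=gauge();cur=get_state()["tcp_pos"];prev=np.array([p,S[0],S[2]])
    for w in way:
        w=np.array(w,float)
        for k in range(1,n+1):
            q=prev+(w-prev)*k/n;t=tcp(*q);print("p%.0f"%q[0],((t-cur)/10).round(2),"tcp",t.round(0));cur=t
        prev=w
E
python3 - <<'E'
from h import *
plan([(45,38.5,249.5),(60,40,242.5),(75,43,240),(90,46.5,239)],3,-7.3)
E
```

```text
p35 [ 0.88 -0.22 -1.43] tcp [576.   4. 147.]
p40 [ 1.   -0.06 -1.35] tcp [586.   4. 133.]
p45 [ 1.1  -0.07 -1.26] tcp [597.   3. 121.]
p50 [ 1.21 -0.08 -1.22] tcp [609.   2. 109.]
p55 [ 1.29 -0.08 -1.11] tcp [622.   1.  98.]
p60 [ 1.37 -0.09 -1.  ] tcp [636.   0.  88.]
p65 [ 1.48 -0.1  -0.73] tcp [650.  -0.  80.]
p70 [ 1.53 -0.1  -0.61] tcp [666.  -1.  74.]
p75 [ 1.57 -0.1  -0.48] tcp [681.  -2.  69.]
p80 [ 1.61 -0.1  -0.3 ] tcp [698.  -4.  66.]
p85 [ 1.63 -0.11 -0.17] tcp [714.  -5.  65.]
p90 [ 1.64 -0.11 -0.04] tcp [730.  -6.  64.]
```

```bash
python3 -m handwheel '[{"delta_pos":[0,-0.16,0],"turn":[0,0,0],"gripper":1.5},{"delta_pos":[0.44,-0.03,-0.72],"turn":[-0.16,-2.5,0],"gripper":1.5},{"delta_pos":[0.44,-0.03,-0.71],"turn":[-0.16,-2.5,0],"gripper":1.5},{"delta_pos":[0.5,-0.03,-0.68],"turn":[-0.16,-2.5,0],"gripper":1.5},{"delta_pos":[0.5,-0.03,-0.67],"turn":[-0.16,-2.5,0],"gripper":1.5},{"delta_pos":[0.55,-0.03,-0.63],"turn":[-0.16,-2.5,0],"gripper":1.5},{"delta_pos":[0.55,-0.04,-0.63],"turn":[-0.16,-2.5,0],"gripper":1.5},{"delta_pos":[0,0,0],"turn":[0,0,0],"gripper":1.5},{"delta_pos":[0,0,0],"turn":[0,0,0],"gripper":1.5}]' 60
python3 - <<'E'
from h import *
np.set_printoptions(suppress=True,precision=1)
print(gauge())
plan([(60,40,242.5),(75,43,240)],6,-7.3)
E
```

```text
clock: 11.95
tcp_pos: [595.7, 2.9, 120.2]
orientation: [-0.862, 0.92, -1.44]
contact_force: [-2.7, -0.1, -4.5]
opening: 20.7
(array([ 37.7,  -7.5, 248.5]), np.float64(44.82747143274445), np.float64(-0.050963553475778474), array([-81.2,  -7.4, 120.2]), array([-2.7, -0.1, -4.5]), array([714.3,  -4.8, 248.5]))
p47 [ 0.6 -0.  -0.6] tcp [602.   3. 114.]
p50 [ 0.6 -0.  -0.6] tcp [608.   2. 108.]
p52 [ 0.7 -0.  -0.6] tcp [615.   2. 103.]
p55 [ 0.7 -0.  -0.5] tcp [622.   1.  97.]
p57 [ 0.7 -0.  -0.5] tcp [629.   1.  92.]
p60 [ 0.7 -0.1 -0.5] tcp [636.   0.  88.]
p62 [ 0.7 -0.1 -0.4] tcp [643.  -0.  84.]
p65 [ 0.8 -0.1 -0.3] tcp [650.  -0.  80.]
p68 [ 0.8 -0.1 -0.3] tcp [658.  -1.  77.]
p70 [ 0.8 -0.1 -0.3] tcp [666.  -1.  74.]
p72 [ 0.8 -0.1 -0.3] tcp [674.  -2.  72.]
p75 [ 0.8 -0.1 -0.2] tcp [681.  -2.  69.]
```

```bash
python3 -m handwheel '[{"delta_pos":[0,0,0],"turn":[0,0,0],"gripper":1.5},{"delta_pos":[-0.1,0,0],"turn":[0,0,0],"gripper":1.5},{"delta_pos":[0,0,0],"turn":[0,0,0],"gripper":1.5},{"delta_pos":[0,0,0],"turn":[0,0,0],"gripper":1.5}]' 60
python3 -m handwheel '[{"delta_pos":[0.6,-0.04,-0.63],"turn":[-0.16,-2.5,0],"gripper":1.5},{"delta_pos":[0.6,-0.04,-0.61],"turn":[-0.16,-2.5,0],"gripper":1.5},{"delta_pos":[0.65,-0.04,-0.56],"turn":[-0.16,-2.5,0],"gripper":1.5},{"delta_pos":[0,0,0],"turn":[0,0,0],"gripper":1.5},{"delta_pos":[0,0,0],"turn":[0,0,0],"gripper":1.5}]' 60
python3 - <<'E'
from h import *
np.set_printoptions(suppress=True,precision=1)
print(gauge())
E
```

```text
clock: 12.35
tcp_pos: [596.6, 3.1, 121.5]
orientation: [-0.858, 0.917, -1.441]
contact_force: [-1.8, 0.5, -1.9]
opening: 20.9
clock: 12.85
tcp_pos: [611.5, -0.6, 105.8]
orientation: [-0.781, 0.828, -1.484]
contact_force: [-3.8, 2.4, -4.5]
opening: 21.2
(array([ 38.3,  -9.5, 246.8]), np.float64(51.35514285225654), np.float64(0.19564754052232874), array([-65.2,  -9.9, 105.8]), array([-3.8,  2.4, -4.5]), array([714.8,  -6.9, 246.8]))
```

```bash
python3 -m handwheel '[{"delta_pos":[0,0,0],"turn":[0,0,0],"gripper":1.5},{"delta_pos":[0,0,0],"turn":[0,0,0],"gripper":1.5}]' 60
python3 - <<'E'
from h import *
np.set_printoptions(suppress=True,precision=2)
s=get_state();print(s["q"],s["qd"],s["moment"]);g=gauge();print(g[0],g[1],g[3])
a=read_camera("top")[100:190,215:315,::-1];b=read_camera("side")[110:185,270:370,::-1]
o=np.zeros((600,800,3),np.uint8)
o[:400,:320]=cv2.resize(a[:75,20:80],(320,400),interpolation=cv2.INTER_CUBIC)
o[:360,320:]=cv2.resize(b,(480,360),interpolation=cv2.INTER_CUBIC)
cv2.imwrite("pics/o2.png",o)
E
```

```text
clock: 13.05
tcp_pos: [611.5, -0.7, 105.9]
orientation: [-0.78, 0.828, -1.485]
contact_force: [-2.5, 1.0, -4.4]
opening: 20.7
[ 0.03  0.33  2.17 -0.54  0.11  2.19] [-0.    0.    0.   -0.02 -0.    0.02] [0.1  1.08 0.11]
[ 38.19  -9.77 246.89] 51.37674287143835 [-65.24 -10.   105.9 ]
```

View pics/o2.png

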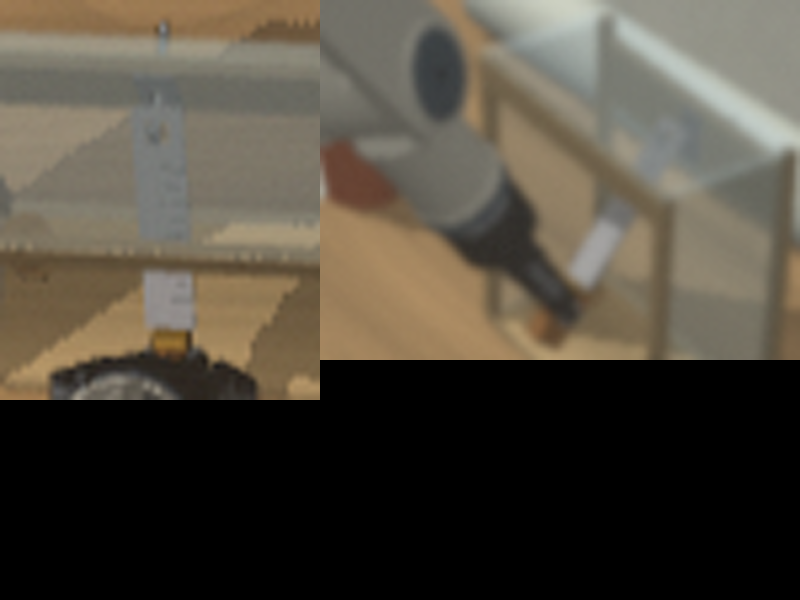

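The picture shows the blade on the hook, with the shank through the slot at tile (158,125) and the gripper outside the cabinet. The lag comes from wrist joint 5 being almost straight (q5=0.11), and going on needs the wrist flipped (q4 towards +π). I'll fit a kinematic model and check a detour that rolls the tool 12° about the gauge's axis.

```bash
cat > kin.py <<'E'
from h import *
from scipy.optimize import least_squares
def rot(q):
    return R.from_euler("z",q[0])*R.from_euler("y",q[1]+q[2])*R.from_euler("z",q[3])*R.from_euler("y",q[4])*R.from_euler("z",q[5])
s=get_state()
D=[([-1.11134,.353638,1.63417,0,1.15524,-.00239],[278.27,-559.07,230.55],[-1.39222,.86357,-.86152]),
([-.592,.497,1.739,-.054,1.253,1.45],[411.9,-296.1,120.5],[-1.158,1.835,-1.283]),
([.042,.176,2.236,-.035,.558,1.705],[443.9,14,108.3],[-1.054,1.123,-1.336]),(s["q"],s["tcp_pos"],s["orientation"])]
C=R.from_matrix(rot(D[0][0]).as_matrix().T@R.from_rotvec(D[0][2]).as_matrix())
def fk(q,L):
    h,a1,a2,l3,e,lt=L;z1=R.from_euler("z",q[0])
    d2=R.from_euler("y",q[1]);d3=R.from_euler("y",q[1]+q[2])
    p=np.array([a1,0,h])+d2.apply([0,0,a2])+d3.apply([e,0,l3])
    r=rot(q);return z1.apply(p)+r.apply([0,0,lt]),r*C
fit=least_squares(lambda L:np.concatenate([fk(q,L)[0]-p for q,p,_ in D]),[200,0,450,450,0,230]);L=fit.x
LB=np.array([-2.63,-.92,.06,-1.3,0,-3.02]);UB=np.array([2.63,2.1,2.66,4.44,2.69,3.02])
def ik(P,Rt,q0):
    f=lambda q:np.r_[(fk(q,L)[0]-P)/100,(Rt*fk(q,L)[1].inv()).as_rotvec()*2,1e-3*(q-q0)]
    r=least_squares(f,np.clip(q0,LB+1e-6,UB-1e-6),bounds=(LB,UB));return r.x,np.abs(f(r.x)[:6]).max()
def pose(p,roll,x,y,z):
    a=np.radians(p);gx=np.array([np.cos(a),0,np.sin(a)]);gz=np.array([-np.sin(a),0,np.cos(a)])
    rr=R.from_rotvec(np.radians(roll)*gx)
    G=rr.as_matrix()@np.c_[gx,[0,1,0],gz]
    t=np.radians(20);T=np.c_[-G[:,1],-np.cos(t)*G[:,2]-np.sin(t)*G[:,0],0*gx];T[:,2]=np.cross(T[:,0],T[:,1])
    tcp=np.array([x,y,z])-174.7*G[:,0]-7.2*G[:,2]
    return fromcab(tcp),Rc*R.from_matrix(T)
def rows(way,n):
    "way: list of (p,roll,x,y,z); n rows/leg; from the measured pose"
    st=get_state();cp,cr=st["tcp_pos"],R.from_rotvec(st["orientation"]);q=st["q"].copy();prev=None
    for w,k in zip(way,n):
        w=np.array(w,float)
        for j in range(1,k+1):
            if prev is None: # interpolate pose directly
                P,T=pose(*w);P=cp+(P-cp)/(k-j+1);T=R.from_rotvec((T*cr.inv()).as_rotvec()/(k-j+1))*cr
            else: P,T=pose(*(prev+(w-prev)*j/k))
            q,e=ik(P,T,q)
            print(((P-cp)/10).round(2).tolist(),np.degrees((T*cr.inv()).as_rotvec()).round(2).tolist(),"|",q.round(2),"err %.3f"%e);cp,cr=P,T
        prev=w;print("--",w)
E
python3 - <<'E'
from kin import *
np.set_printoptions(suppress=True,precision=2)
print(L,np.abs(fit.fun).max())
for q,p,o in D:print(np.degrees((fk(q,L)[1].inv()*R.from_rotvec(o)).magnitude()))
rows([(45,0,37.5,-7.3,249),(45,12,37.5,-7.3,249),(60,12,39,-7.3,243),(75,12,42,-7.3,240.5),(90,12,46,-7.3,239),(90,0,46,-7.3,239)],[3,4,5,5,5,4])
E
```

```text
[294.7    1.26 565.7  493.55  58.26 341.72] 1.6711116343305008
1.349395069918483e-14
0.03359347631067829
0.04575092920217193
0.0016937028079721942
[-0.52, 0.13, 0.48] [0.25, 2.12, 0.1] | [ 0.03  0.32  2.15 -0.31  0.17  1.96] err 0.000
[-0.52, 0.13, 0.48] [0.25, 2.12, 0.1] | [ 0.03  0.31  2.13 -0.19  0.23  1.84] err 0.000
[-0.52, 0.13, 0.48] [0.25, 2.12, 0.1] | [ 0.03  0.29  2.12 -0.13  0.3   1.78] err 0.000
-- [ 45.    0.   37.5  -7.3 249. ]
[0.0, 0.04, 0.0] [2.12, -0.14, 2.12] | [-0.01  0.29  2.12  0.09  0.29  1.52] err 0.000
[0.0, 0.04, 0.0] [2.12, -0.14, 2.12] | [-0.05  0.3   2.12  0.3   0.31  1.26] err 0.000
[-0.0, 0.04, 0.0] [2.12, -0.14, 2.12] | [-0.08  0.3   2.11  0.49  0.33  1.03] err 0.000
[-0.0, 0.04, 0.0] [2.12, -0.14, 2.12] | [-0.12  0.31  2.11  0.64  0.37  0.85] err 0.000
-- [ 45.   12.   37.5  -7.3 249. ]
[0.72, -0.05, -0.72] [-0.19, -2.99, 0.0] | [-0.12  0.33  2.14  0.83  0.3   0.65] err 0.000
[0.75, -0.05, -0.69] [-0.19, -2.99, -0.0] | [-0.12  0.35  2.16  1.12  0.25  0.34] err 0.000
[0.78, -0.05, -0.65] [-0.19, -2.99, 0.0] | [-0.12  0.37  2.18  1.52  0.23 -0.06] err 0
[... 885 characters left out ...]
err 0.000
[0.99, -0.06, -0.11] [-0.19, -2.99, -0.0] | [-0.12  0.74  2.23  2.84  0.96 -1.49] err 0.000
[0.99, -0.06, -0.07] [-0.19, -2.99, -0.0] | [-0.12  0.79  2.22  2.85  1.04 -1.52] err 0.000
[0.99, -0.06, -0.02] [-0.19, -2.99, -0.0] | [-0.12  0.83  2.2   2.86  1.11 -1.54] err 0.000
-- [ 90.   12.   46.   -7.3 239. ]
[0.0, -0.04, -0.0] [0.0, 0.0, -3.0] | [-0.08  0.83  2.21  2.96  1.12 -1.55] err 0.000
[0.0, -0.04, 0.0] [0.0, -0.0, -3.0] | [-0.04  0.83  2.21  3.05  1.12 -1.56] err 0.000
[0.0, -0.04, 0.0] [-0.0, 0.0, -3.0] | [-0.    0.83  2.22  3.15  1.12 -1.57] err 0.000
[-0.0, -0.04, -0.0] [0.0, 0.0, -3.0] | [ 0.04  0.83  2.21  3.25  1.12 -1.58] err 0.000
-- [ 90.    0.   46.   -7.3 239. ]
```

The model fits (max error 1.7 mm, orientation exact), and the detour stays within joint limits. Running it slowly in short legs.

```bash
python3 -m handwheel '[{"delta_pos":[-0.52,0.13,0.48],"turn":[0.25,2.12,0.1],"gripper":1.5},{"delta_pos":[-0.52,0.13,0.48],"turn":[0.25,2.12,0.1],"gripper":1.5},{"delta_pos":[-0.52,0.13,0.48],"turn":[0.25,2.12,0.1],"gripper":1.5},{"delta_pos":[0,0.02,0],"turn":[1.06,-0.07,1.06],"gripper":1.5},{"delta_pos":[0,0.02,0],"turn":[1.06,-0.07,1.06],"gripper":1.5},{"delta_pos":[0,0.02,0],"turn":[1.06,-0.07,1.06],"gripper":1.5},{"delta_pos":[0,0.02,0],"turn":[1.06,-0.07,1.06],"gripper":1.5},{"delta_pos":[0,0.02,0],"turn":[1.06,-0.07,1.06],"gripper":1.5},{"delta_pos":[0,0.02,0],"turn":[1.06,-0.07,1.06],"gripper":1.5},{"delta_pos":[0,0.02,0],"turn":[1.06,-0.07,1.06],"gripper":1.5},{"delta_pos":[0,0.02,0],"turn":[1.06,-0.07,1.06],"gripper":1.5},{"delta_pos":[0,0,0],"turn":[0,0,0],"gripper":1.5},{"delta_pos":[0,0,0],"turn":[0,0,0],"gripper":1.5}]' 60
python3 - <<'E'
from kin import *
np.set_printoptions(suppress=True,precision=2)
print(s["q"],gauge()[:2],gauge()[3:5])
rows([(45,12,37.5,-7.3,249),(60,12,39,-7.3,243)],[1,10])
E
```

```text
clock: 14.45
tcp_pos: [597.9, 3.6, 120.6]
orientation: [-0.788, 0.916, -1.238]
contact_force: [-0.3, 0.2, -1.9]
opening: 21.4
[-0.12  0.31  2.11  0.65  0.36  0.83] (array([ 38.57,  -8.3 , 250.02]), np.float64(45.439673470866666)) (array([-78.99,  -6.62, 120.6 ]), array([-0.35,  0.25, -1.93]))
[-0.2, 0.09, -0.01] [0.09, 0.43, 0.16] | [-0.12  0.31  2.11  0.64  0.37  0.84] err 0.000
-- [ 45.   12.   37.5  -7.3 249. ]
[0.35, -0.02, -0.37] [-0.1, -1.5, 0.0] | [-0.12  0.32  2.12  0.72  0.34  0.75] err 0.000
[0.36, -0.02, -0.36] [-0.1, -1.5, -0.0] | [-0.12  0.32  2.14  0.83  0.3   0.64] err 0.000
[0.37, -0.02, -0.35] [-0.1, -1.5, 0.0] | [-0.12  0.33  2.15  0.96  0.27  0.51] err 0.000
[0.38, -0.02, -0.34] [-0.1, -1.5, -0.0] | [-0.12  0.35  2.16  1.12  0.25  0.34] err 0.000
[0.38, -0.02, -0.33] [-0.1, -1.5, 0.0] | [-0.12  0.36  2.17  1.31  0.23  0.15] err 0.000
[0.39, -0.03, -0.32] [-0.1, -1.5, -0.0] | [-0.12  0.37  2.18  1.52  0.23 -0.07] err 0.000
[0.4, -0.03, -0.31] [-0.1, -1.5, 0.0] | [-0.12  0.38  2.19  1.73  0.23 -0.29] err 0.000
[0.4, -0.03, -0.3] [-0.1, -1.5, -0.0] | [-0.12  0.4   2.2   1.93  0.25 -0.49] err 0.000
[0.41, -0.03, -0.29] [-0.1, -1.5, -0.0] | [-0.12  0.41  2.21  2.1   0.27 -0.66] err 0.000
[0.42, -0.03, -0.28] [-0.1, -1.5, 0.0] | [-0.12  0.43  2.22  2.24  0.3  -0.81] err 0.000
-- [ 60.   12.   39.   -7.3 243. ]
```

```bash
python3 -m handwheel '[{"delta_pos":[-0.1,0.05,0],"turn":[0.09,0.43,0.16],"gripper":1.5},{"delta_pos":[0.35,-0.02,-0.37],"turn":[-0.1,-1.5,0],"gripper":1.5},{"delta_pos":[0.36,-0.02,-0.36],"turn":[-0.1,-1.5,0],"gripper":1.5},{"delta_pos":[0.37,-0.02,-0.35],"turn":[-0.1,-1.5,0],"gripper":1.5},{"delta_pos":[0.19,-0.01,-0.17],"turn":[-0.05,-0.75,0],"gripper":1.5},{"delta_pos":[0.19,-0.01,-0.17],"turn":[-0.05,-0.75,0],"gripper":1.5},{"delta_pos":[0.19,-0.01,-0.16],"turn":[-0.05,-0.75,0],"gripper":1.5},{"delta_pos":[0.19,-0.01,-0.17],"turn":[-0.05,-0.75,0],"gripper":1.5},{"delta_pos":[0.2,-0.01,-0.16],"turn":[-0.05,-0.75,0],"gripper":1.5},{"delta_pos":[0.19,-0.02,-0.16],"turn":[-0.05,-0.75,0],"gripper":1.5},{"delta_pos":[0,0,0],"turn":[0,0,0],"gripper":1.5}]' 60
python3 -m handwheel '[{"delta_pos":[0.2,-0.01,-0.16],"turn":[-0.05,-0.75,0],"gripper":1.5},{"delta_pos":[0.2,-0.02,-0.15],"turn":[-0.05,-0.75,0],"gripper":1.5},{"delta_pos":[0.2,-0.01,-0.15],"turn":[-0.05,-0.75,0],"gripper":1.5},{"delta_pos":[0.2,-0.02,-0.15],"turn":[-0.05,-0.75,0],"gripper":1.5},{"delta_pos":[0.21,-0.01,-0.15],"turn":[-0.05,-0.75,0],"gripper":1.5},{"delta_pos":[0.2,-0.02,-0.14],"turn":[-0.05,-0.75,0],"gripper":1.5},{"delta_pos":[0.42,-0.03,-0.28],"turn":[-0.1,-1.5,0],"gripper":1.5},{"delta_pos":[0,0,0],"turn":[0,0,0],"gripper":1.5}]' 60
python3 - <<'E'
from kin import *
np.set_printoptions(suppress=True,precision=2)
print(s["q"],gauge()[:2],gauge()[3:5])
rows([(60,12,39,-7.3,243),(75,12,42.5,-7.3,240.5),(90,12,46.5,-7.3,239),(90,0,46.5,-7.3,239)],[1,5,5,3])
E
```

```text
clock: 15.55
tcp_pos: [618.3, 3.5, 99.0]
orientation: [-0.696, 0.789, -1.28]
contact_force: [-0.2, -0.2, -2.4]
opening: 21.2
clock: 16.35
tcp_pos: [634.3, 2.4, 86.9]
orientation: [-0.629, 0.701, -1.308]
contact_force: [0.7, -0.0, -2.4]
opening: 21.0
[-0.13  0.43  2.22  2.23  0.3  -0.8 ] (array([ 39.04,  -6.85, 241.48]), np.float64(59.85872752311987)) (array([-42.6 ,  -5.45,  86.87]), array([ 0.75, -0.04, -2.38]))
[0.03, -0.04, 0.13] [-0.01, -0.14, -0.08] | [-0.12  0.43  2.22  2.24  0.3  -0.81] err 0.000
-- [ 60.   12.   39.   -7.3 243. ]
[0.89, -0.06, -0.45] [-0.19, -2.99, -0.0] | [-0.12  0.46  2.23  2.44  0.37 -1.02] err 0.000
[0.91, -0.06, -0.41] [-0.19, -2.99, 0.0] | [-0.12  0.5   2.24  2.57  0.45 -1.16] err 0.000
[0.93, -0.06, -0.37] [-0.19, -2.99, 0.0] | [-0.12  0.54  2.25  2.66  0.54 -1.26] err 0.000
[0.94, -0.06, -0.32] [-0.19, -2.99, 0.0] | [-0.12  0.58  2.25  2.72  0.62 -1.33] err 0.000
[0.96, -0.06, -0.27] [-0.19, -2.99, -0.0] | [-0.12  0.62  2.25  2.76  0.71 -1.38] err 0.000
-- [ 75.   12.   42.5  -7.3 240.5]
[0.98, -0.06, -0.21] [-0.19, -2.99, 0.0] | [-0.12  0.66  2.25  2.79  0.8  -1.43] err 0.000
[0.98, -0.06, -0.16] [-0.19, -2.99, -0.0] | [-0.12  0.7   2.24  2.82  0.88 -1.46] err 0.000
[0.99, -0.06, -0.11] [-0.19, -2.99, -0.0] | [-0.12  0.75  2.23  2.84  0.96 -1.49] err 0.000
[0.99, -0.06, -0.07] [-0.19, -2.99, -0.0] | [-0.12  0.79  2.22  2.85  1.04 -1.52] err 0.000
[0.99, -0.06, -0.02] [-0.19, -2.99, -0.0] | [-0.12  0.83  2.2   2.86  1.11 -1.54] err 0.000
-- [ 90.   12.   46.5  -7.3 239. ]
[0.01, -0.05, 0.0] [-0.0, 0.0, -4.0] | [-0.07  0.83  2.21  2.99  1.12 -1.55] err 0.000
[0.0, -0.05, -0.0] [0.0, 0.0, -4.0] | [-0.02  0.83  2.22  3.12  1.12 -1.57] err 0.000
[-0.0, -0.05, 0.0] [0.0, -0.0, -4.0] | [ 0.04  0.83  2.21  3.25  1.12 -1.58] err 0.000
-- [ 90.    0.   46.5  -7.3 239. ]
```

The wrist went through the flip without contact. Continuing to 75°.

```bash
python3 -m handwheel '[{"delta_pos":[0.03,-0.02,0.1],"turn":[0,0,0],"gripper":1.5},{"delta_pos":[0.45,-0.03,-0.22],"turn":[-0.1,-1.5,0],"gripper":1.5},{"delta_pos":[0.44,-0.03,-0.23],"turn":[-0.1,-1.5,0],"gripper":1.5},{"delta_pos":[0.46,-0.03,-0.2],"turn":[-0.1,-1.5,0],"gripper":1.5},{"delta_pos":[0.45,-0.03,-0.21],"turn":[-0.1,-1.5,0],"gripper":1.5},{"delta_pos":[0.47,-0.03,-0.18],"turn":[-0.1,-1.5,0],"gripper":1.5},{"delta_pos":[0.46,-0.03,-0.19],"turn":[-0.1,-1.5,0],"gripper":1.5},{"delta_pos":[0,0,0],"turn":[0,0,0],"gripper":1.5}]' 60
python3 -m handwheel '[{"delta_pos":[0.47,-0.03,-0.16],"turn":[-0.1,-1.5,0],"gripper":1.5},{"delta_pos":[0.47,-0.03,-0.16],"turn":[-0.1,-1.5,0],"gripper":1.5},{"delta_pos":[0.48,-0.03,-0.14],"turn":[-0.1,-1.5,0],"gripper":1.5},{"delta_pos":[0.48,-0.03,-0.13],"turn":[-0.1,-1.5,0],"gripper":1.5},{"delta_pos":[0,0,0],"turn":[0,0,0],"gripper":1.5}]' 60
python3 - <<'E'
from kin import *
np.set_printoptions(suppress=True,precision=2)
print(s["q"],gauge()[:2],gauge()[3:5])
rows([(75,12,42.5,-7.3,240.5),(90,12,46.5,-7.3,239),(90,0,46.5,-7.3,239)],[1,6,4])
E
```

```text
clock: 17.15
tcp_pos: [662.0, 0.8, 75.6]
orientation: [-0.528, 0.566, -1.345]
contact_force: [0.0, -0.2, -2.6]
opening: 21.0
clock: 17.65
tcp_pos: [681.1, -0.3, 69.8]
orientation: [-0.46, 0.476, -1.366]
contact_force: [-1.0, 0.2, -1.8]
opening: 20.8
[-0.13  0.62  2.25  2.75  0.71 -1.38] (array([ 43.06,  -6.67, 240.26]), np.float64(74.86586934098634)) (array([ 4.24, -5.18, 69.78]), array([-0.98,  0.22, -1.77]))
[-0.02, -0.06, 0.01] [-0.04, -0.13, -0.15] | [-0.12  0.62  2.25  2.76  0.71 -1.38] err 0.000
-- [ 75.   12.   42.5  -7.3 240.5]
[0.81, -0.05, -0.18] [-0.16, -2.49, 0.0] | [-0.12  0.65  2.25  2.79  0.78 -1.42] err 0.000
[0.82, -0.05, -0.14] [-0.16, -2.49, 0.0] | [-0.12  0.69  2.24  2.81  0.85 -1.45] err 0.000
[0.82, -0.05, -0.11] [-0.16, -2.49, -0.0] | [-0.12  0.72  2.24  2.83  0.92 -1.48] err 0.000
[0.83, -0.05, -0.08] [-0.16, -2.49, -0.0] | [-0.12  0.76  2.23  2.84  0.99 -1.5 ] err 0.000
[0.83, -0.05, -0.04] [-0.16, -2.49, 0.0] | [-0.12  0.79  2.22  2.85  1.05 -1.52] err 0.000
[0.83, -0.05, -0.01] [-0.16, -2.49, -0.0] | [-0.12  0.83  2.2   2.86  1.11 -1.54] err 0.000
-- [ 90.   12.   46.5  -7.3 239. ]
[0.0, -0.04, -0.0] [0.0, 0.0, -3.0] | [-0.08  0.83  2.21  2.96  1.12 -1.55] err 0.000
[0.0, -0.04, 0.0] [0.0, -0.0, -3.0] | [-0.04  0.83  2.22  3.05  1.12 -1.56] err 0.000
[0.0, -0.04, 0.0] [-0.0, 0.0, -3.0] | [-0.    0.83  2.22  3.15  1.12 -1.57] err 0.000
[-0.0, -0.04, -0.0] [0.0, 0.0, -3.0] | [ 0.04  0.83  2.21  3.25  1.12 -1.58] err 0.000
-- [ 90.    0.   46.5  -7.3 239. ]
```

```bash
python3 -m handwheel '[{"delta_pos":[0.81,-0.06,-0.18],"turn":[-0.16,-2.49,0],"gripper":1.5},{"delta_pos":[0.82,-0.06,-0.14],"turn":[-0.16,-2.49,0],"gripper":1.5},{"delta_pos":[0.82,-0.06,-0.11],"turn":[-0.16,-2.49,0],"gripper":1.5},{"delta_pos":[0,0,0],"turn":[0,0,0],"gripper":1.5}]' 60
python3 -m handwheel '[{"delta_pos":[0.83,-0.06,-0.08],"turn":[-0.16,-2.49,0],"gripper":1.5},{"delta_pos":[0.83,-0.06,-0.04],"turn":[-0.16,-2.49,0],"gripper":1.5},{"delta_pos":[0.83,-0.06,-0.01],"turn":[-0.16,-2.49,0],"gripper":1.5},{"delta_pos":[0,0,0],"turn":[0,0,0],"gripper":1.5}]' 60
python3 -m handwheel '[{"delta_pos":[0,-0.04,0],"turn":[0,0,-3],"gripper":1.5},{"delta_pos":[0,-0.04,0],"turn":[0,0,-3],"gripper":1.5},{"delta_pos":[0,-0.04,0],"turn":[0,0,-3],"gripper":1.5},{"delta_pos":[0,-0.04,0],"turn":[0,0,-3],"gripper":1.5},{"delta_pos":[0,0,0],"turn":[0,0,0],"gripper":1.5}]' 60
python3 - <<'E'
from kin import *
np.set_printoptions(suppress=True,precision=2)
print(s["q"],gauge()[:2],gauge()[3:5])
a=read_camera("top")[100:175,225:300,::-1];b=read_camera("side")[110:185,270:370,::-1]
o=np.zeros((400,800,3),np.uint8)
o[:,:400]=cv2.resize(a,(400,400),interpolation=cv2.INTER_CUBIC)
o[:300,400:]=cv2.resize(b,(400,300),interpolation=cv2.INTER_CUBIC)
cv2.imwrite("pics/o3.png",o)
E
```

```text
clock: 18.05
tcp_pos: [705.7, -2.2, 65.1]
orientation: [-0.375, 0.364, -1.389]
contact_force: [-0.5, -0.2, -2.7]
opening: 20.9
clock: 18.45
tcp_pos: [730.7, -4.1, 64.0]
orientation: [-0.29, 0.251, -1.408]
contact_force: [-0.4, 0.3, -1.9]
opening: 20.9
clock: 18.95
tcp_pos: [730.5, -4.1, 65.2]
orientation: [-0.269, 0.288, -1.613]
contact_force: [-0.1, 0.3, -1.9]
opening: 21.2
[ 0.03  0.82  2.21  3.24  1.11 -1.58] (array([ 47.1 ,  -5.97, 239.95]), np.float64(89.82374587444411)) (array([53.79, -5.77, 65.23]), array([-0.07,  0.32, -1.86]))
```

View pics/o3.png

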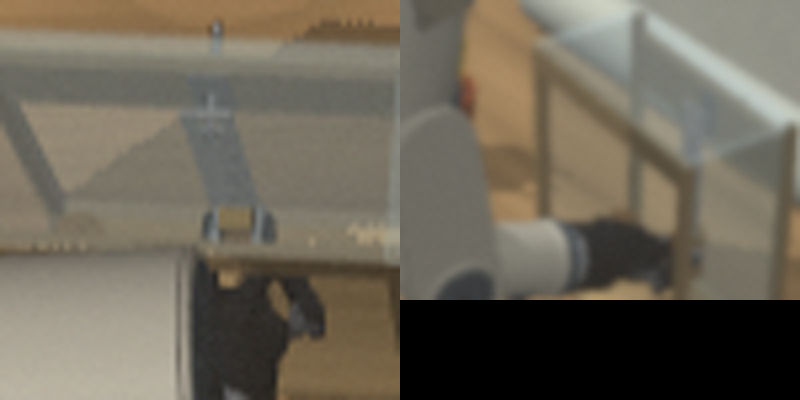

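The top view shows the blade upright, its tip at tile (211,113), with the hook end in front of it. No contact force yet. Lowering gently until the end bar rests on the shank.

```bash
python3 -m handwheel '[{"delta_pos":[0,0,-0.1],"turn":[0,0,0],"gripper":1.5},{"delta_pos":[0,0,-0.1],"turn":[0,0,0],"gripper":1.5},{"delta_pos":[0,0,-0.1],"turn":[0,0,0],"gripper":1.5},{"delta_pos":[0,0,0],"turn":[0,0,0],"gripper":1.5}]' 60
python3 -m handwheel '[{"delta_pos":[0,0,-0.1],"turn":[0,0,0],"gripper":1.5},{"delta_pos":[0,0,0],"turn":[0,0,0],"gripper":1.5}]' 60
python3 -m handwheel '[{"delta_pos":[0,0,-0.1],"turn":[0,0,0],"gripper":1.5},{"delta_pos":[0,0,0],"turn":[0,0,0],"gripper":1.5}]' 60
```

```text
clock: 19.45
tcp_pos: [730.4, -6.7, 61.2]
orientation: [-0.27, 0.286, -1.617]
contact_force: [0.4, 0.3, -1.8]
opening: 20.8
clock: 19.65
tcp_pos: [730.5, -6.4, 60.4]
orientation: [-0.269, 0.285, -1.616]
contact_force: [-0.8, -1.8, -2.3]
opening: 21.0
clock: 19.85
tcp_pos: [730.9, -6.3, 60.1]
orientation: [-0.268, 0.284, -1.616]
contact_force: [0.2, -0.6, 1.3]
opening: 20.8
```

```bash
python3 -m handwheel '[{"delta_pos":[0,0,-0.05],"turn":[0,0,0],"gripper":1.5},{"delta_pos":[0,0,0],"turn":[0,0,0],"gripper":1.5},{"delta_pos":[0,0,0],"turn":[0,0,0],"gripper":1.5}]' 60
python3 - <<'E'
from kin import *
print(gauge())
E
```

```text
clock: 20.15
tcp_pos: [731.0, -6.3, 59.8]
orientation: [-0.268, 0.284, -1.616]
contact_force: [0.3, -0.0, 5.8]
opening: 20.9
(array([ 47.15838024,  -7.69645852, 234.54206365]), np.float64(89.93824754423399), np.float64(104.30264420361384), array([54.40489267, -7.87247809, 59.84407547]), array([ 0.33600548, -0.00944408,  5.79036888]), array([723.76341394,  -5.62365529, 234.54206365]))
```

The end bar rests on the shank: about 8 N of upward force builds with the slot at z=234.5 mm, against 234 expected when home. I'll relieve the load, check the retreat's reachability, then release.

```bash
python3 - <<'E'
from kin import *
q=s["q"].copy();T=R.from_rotvec(s["orientation"])
for d in range(15,151,15):
    for u in(0.36,):
        P=s["tcp_pos"]+Rc.apply([-d,0,u*d]);q,e=ik(P,T,q)
    print(d,(P-s["tcp_pos"]).round(1),q.round(2),round(e,3))
E
python3 -m handwheel '[{"delta_pos":[0,0,0.04],"turn":[0,0,0],"gripper":1.5},{"delta_pos":[0,0,0],"turn":[0,0,0],"gripper":2.6},{"delta_pos":[0,0,0],"turn":[0,0,0],"gripper":2.6},{"delta_pos":[0,0,0],"turn":[0,0,0],"gripper":3.5},{"delta_pos":[0,0,0],"turn":[0,0,0],"gripper":5},{"delta_pos":[0,0,0],"turn":[0,0,0],"gripper":5},{"delta_pos":[0,0,0],"turn":[0,0,0],"gripper":5},{"delta_pos":[0,0,0],"turn":[0,0,0],"gripper":5},{"delta_pos":[0,0,0],"turn":[0,0,0],"gripper":5},{"delta_pos":[0,0,0],"turn":[0,0,0],"gripper":5}]' 60
```

```text
15 [-15.    1.    5.4] [ 0.04  0.82  2.24  3.25  1.15 -1.58] 0.0
30 [-29.9   1.9  10.8] [ 0.04  0.81  2.28  3.25  1.17 -1.58] 0.0
45 [-44.9   2.9  16.2] [ 0.05  0.8   2.31  3.25  1.19 -1.58] 0.0
60 [-59.9   3.9  21.6] [ 0.05  0.79  2.34  3.26  1.21 -1.57] 0.0
75 [-74.8   4.8  27. ] [ 0.06  0.78  2.37  3.26  1.23 -1.57] 0.0
90 [-89.8   5.8  32.4] [ 0.06  0.77  2.41  3.27  1.26 -1.57] 0.0
105 [-104.8    6.8   37.8] [ 0.07  0.76  2.44  3.27  1.28 -1.56] 0.0
120 [-119.7    7.7   43.2] [ 0.08  0.75  2.47  3.28  1.3  -1.56] 0.0
135 [-134.7    8.7   48.6] [ 0.08  0.75  2.5   3.28  1.33 -1.56] 0.0
150 [-149.7    9.7   54. ] [ 0.09  0.74  2.53  3.29  1.35 -1.55] 0.0
clock: 21.15
tcp_pos: [730.5, -6.2, 59.4]
orientation: [-0.27, 0.285, -1.616]
contact_force: [-0.6, 0.3, -0.5]
opening: 49.7
```

```bash
python3 -m handwheel '[{"delta_pos":[-0.5,0.03,0.18],"turn":[0,0,0],"gripper":5},{"delta_pos":[-0.5,0.03,0.18],"turn":[0,0,0],"gripper":5},{"delta_pos":[-0.5,0.03,0.18],"turn":[0,0,0],"gripper":5},{"delta_pos":[-0.5,0.03,0.18],"turn":[0,0,0],"gripper":5},{"delta_pos":[-0.5,0.03,0.18],"turn":[0,0,0],"gripper":5},{"delta_pos":[-0.5,0.03,0.18],"turn":[0,0,0],"gripper":5},{"delta_pos":[-0.5,0.03,0.18],"turn":[0,0,0],"gripper":5},{"delta_pos":[-0.5,0.03,0.18],"turn":[0,0,0],"gripper":5},{"delta_pos":[-1,0.06,0.36],"turn":[0,0,0],"gripper":5},{"delta_pos":[-1,0.06,0.36],"turn":[0,0,0],"gripper":5},{"delta_pos":[-1,0.07,0.36],"turn":[0,0,0],"gripper":5},{"delta_pos":[-1,0.06,0.36],"turn":[0,0,0],"gripper":5},{"delta_pos":[-1,0.07,0.36],"turn":[0,0,0],"gripper":5},{"delta_pos":[-1,0.06,0.36],"turn":[0,0,0],"gripper":5},{"delta_pos":[-1,0.07,0.36],"turn":[0,0,0],"gripper":5},{"delta_pos":[-1,0.06,0.36],"turn":[0,0,0],"gripper":5},{"delta_pos":[-1,0.07,0.36],"turn":[0,0,0],"gripper":5},{"delta_pos":[-1,0.07,0.36],"turn":[0,0,0],"gripper":5}]'
python3 -m handwheel '[{"delta_pos":[0,0,0],"turn":[0,0,0],"gripper":5},{"delta_pos":[0,0,0],"turn":[0,0,0],"gripper":5},{"delta_pos":[0,0,0],"turn":[0,0,0],"gripper":5},{"delta_pos":[0,0,0],"turn":[0,0,0],"gripper":5},{"delta_pos":[0,0,0],"turn":[0,0,0],"gripper":5},{"delta_pos":[0,0,0],"turn":[0,0,0],"gripper":5},{"delta_pos":[0,0,0],"turn":[0,0,0],"gripper":5},{"delta_pos":[0,0,0],"turn":[0,0,0],"gripper":5},{"delta_pos":[0,0,0],"turn":[0,0,0],"gripper":5},{"delta_pos":[0,0,0],"turn":[0,0,0],"gripper":5},{"delta_pos":[0,0,0],"turn":[0,0,0],"gripper":5},{"delta_pos":[0,0,0],"turn":[0,0,0],"gripper":5},{"delta_pos":[0,0,0],"turn":[0,0,0],"gripper":5},{"delta_pos":[0,0,0],"turn":[0,0,0],"gripper":5},{"delta_pos":[0,0,0],"turn":[0,0,0],"gripper":5},{"delta_pos":[0,0,0],"turn":[0,0,0],"gripper":5},{"delta_pos":[0,0,0],"turn":[0,0,0],"gripper":5},{"delta_pos":[0,0,0],"turn":[0,0,0],"gripper":5},{"delta_pos":[0,0,0],"turn":[0,0,0],"gripper":5},{"delta_pos":[0,0,0],"turn":[0,0,0],"gripper":5}]'
python3 - <<'E'
from h import *
im1=read_camera("top").astype(int)
for _ in range(4):im2=read_camera("top").astype(int)
print("max change in cabinet",np.abs(im1-im2)[105:165,215:305].max(),tocab(get_state()["tcp_pos"]))
a=im2[100:175,225:300,::-1].astype(np.uint8);b=read_camera("side")[110:210,270:370,::-1]
o=np.zeros((400,800,3),np.uint8)
o[:,:400]=cv2.resize(a,(400,400),interpolation=cv2.INTER_CUBIC)
o[:,400:]=cv2.resize(b,(400,400),interpolation=cv2.INTER_CUBIC)
cv2.imwrite("pics/f.png",o)
E
```

```text
clock: 22.95
tcp_pos: [589.7, 2.7, 110.2]
orientation: [-0.27, 0.285, -1.616]
contact_force: [-0.0, 0.2, -1.0]
opening: 49.9
clock: 24.95
tcp_pos: [590.5, 2.7, 109.8]
orientation: [-0.27, 0.285, -1.616]
contact_force: [0.0, -0.3, -0.1]
opening: 50.0
max change in cabinet 13 [-86.32663935  -8.01363176 109.85316603]
```

View pics/f.png

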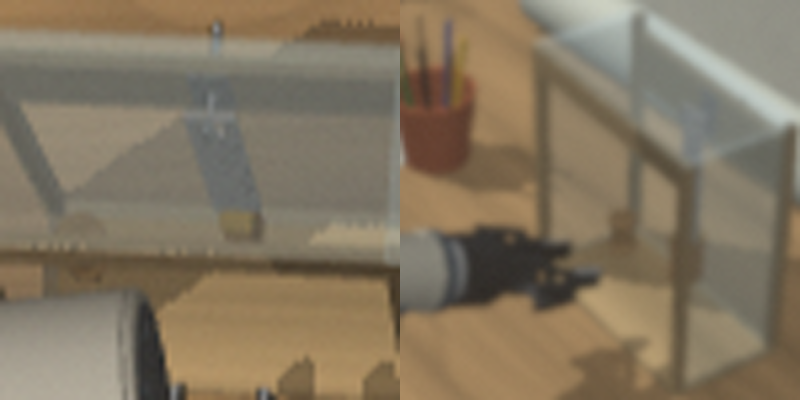

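The gauge hangs on the hook with its handle down (blade (190-260,115-210), handle (240,225)). The gripper is out of the cabinet and the spool is in place at (620,225). I'll wait a little longer and compare the noise inside the cabinet with the noise elsewhere before handing in.

```bash
python3 -m handwheel '[{"delta_pos":[0,0,0],"turn":[0,0,0],"gripper":5},{"delta_pos":[0,0,0],"turn":[0,0,0],"gripper":5},{"delta_pos":[0,0,0],"turn":[0,0,0],"gripper":5},{"delta_pos":[0,0,0],"turn":[0,0,0],"gripper":5},{"delta_pos":[0,0,0],"turn":[0,0,0],"gripper":5},{"delta_pos":[0,0,0],"turn":[0,0,0],"gripper":5},{"delta_pos":[0,0,0],"turn":[0,0,0],"gripper":5},{"delta_pos":[0,0,0],"turn":[0,0,0],"gripper":5},{"delta_pos":[0,0,0],"turn":[0,0,0],"gripper":5},{"delta_pos":[0,0,0],"turn":[0,0,0],"gripper":5},{"delta_pos":[0,0,0],"turn":[0,0,0],"gripper":5},{"delta_pos":[0,0,0],"turn":[0,0,0],"gripper":5},{"delta_pos":[0,0,0],"turn":[0,0,0],"gripper":5},{"delta_pos":[0,0,0],"turn":[0,0,0],"gripper":5},{"delta_pos":[0,0,0],"turn":[0,0,0],"gripper":5},{"delta_pos":[0,0,0],"turn":[0,0,0],"gripper":5},{"delta_pos":[0,0,0],"turn":[0,0,0],"gripper":5},{"delta_pos":[0,0,0],"turn":[0,0,0],"gripper":5},{"delta_pos":[0,0,0],"turn":[0,0,0],"gripper":5},{"delta_pos":[0,0,0],"turn":[0,0,0],"gripper":5}]'
python3 - <<'E'
from h import *
F=np.array([read_camera("top").astype(float) for _ in range(10)])
sd=F.std(0).mean(2)
print("gauge sd",sd[118:146,258:276].mean(),sd[118:146,258:276].max(),"table sd",sd[180:220,400:415].mean(),sd[180:220,400:415].max())
job.finish_job()
E
```

```text
clock: 27.25
tcp_pos: [590.5, 2.7, 109.8]
orientation: [-0.27, 0.285, -1.616]
contact_force: [-0.5, -0.6, 0.3]
opening: 49.8
gauge sd 1.0415774244481024 1.8722258600722965 table sd 1.0623679721525492 1.7700526219212591
the job is handed in; nothing more can be done
```

The seam gauge is hanging on the hook in the cabinet, handle down, and I handed the job in at about 28 s of the 70 s allowed. `finish_job` gives no verdict.

**What I did:**
- I gripped the larger brown gauge by its handle and took it in under the lip tipped at 30°.
- I lowered its slot over the hook's upturned end, then swung it to vertical.
- I lowered it until the end bar rested on the shank, released it, and backed straight out.

**Last checks:**
- **Seating:** the bar met the shank with the slot at z = 234.5 mm, against 234 mm expected.
- **Force:** the highest reading while holding the gauge was about 6 N, or about 8 N once its weight is allowed for. I read forces only at the end of each call, so a brief peak in between could have gone unseen.
- **Stillness:** over ten pictures, the gauge area changed no more than bare table does (1.04 against 1.06 grey levels).
- **Clearance:** the gripper is outside the cabinet with no contact force. The spool, pot and cabinet look unmoved; I did not check the other things again after releasing.

**Off-plan:**
- The camera and robot frames disagreed by about 3 mm, so I aimed the slot by its picture position relative to the hook.
- Half-way through the swing the wrist lined up straight, so the arm lagged by about 3 mm. I backed up, rolled the tool 12° to flip the wrist, and carried on without contact.

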